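# Pin the bender's arm

## Task

Swing the arm of the blue bench bender round by its black knob until the hole in the arm lies over the hole in the bender's base. Then take the long slender round-headed pin from the wooden rack and put it down through both holes until its collar lies flat on the arm, and let go.

Things in the scene. Friction and masses are not known exactly. Their poses are not given: they have to be found in the camera images.
- pin_head (a point): Centre of the long steel pin's round head (24 mm wide, 44 tall). Below: collar 46 wide, its underside 28 mm below this point; shank 18 wide, 56 long, last 20 tapering to a 6 mm tip 84 below this point. z up the axis. 0.2-0.35 kg. Hangs by its collar in any of 3 holes, 85 mm apart, of a wooden rack 90 high: lift 60 mm. Others there: hex-headed stub, square-headed pin too thick to fit.
- hole_in_base (a point): Centre of the mouth of the round hole, 26 mm wide, 46 deep, in the flat top (60 mm above the bench) of the blue bender's square post. The base is bolted down. z up; the arm's upright pivot axis is 85 mm from here along +x. With the holes in line, the knob is 85 mm from here along -x.
- hole_in_arm (a point): Centre, on the upper face (74 mm above the bench), of the 26 mm hole through the swing arm, a steel bar 12 thick, 56 wide, turning level 2 mm above the base. z up; pivot 85 mm off along +x, knob 85 mm off along -x. Starts 0.5-1.0 rad counter-clockwise (from above) of the base's hole; no stop in line. Needs about 2 N at the knob, stays where left; the pin's taper can nudge it.
- swing_knob (a point): Centre of the grip of the upright round black knob on the arm's free end: 28 mm wide, 51 tall; this point is 25 mm below its top, 30 above the arm's upper face, 104 above the bench. z up; the arm's hole is 85 mm and the pivot 170 mm away along +x.
Things that resemble listed ones, but are neither listed nor needed, are in the scene too. What is shaped like the part that bears pin_head but green or orange is not meant.

How it is judged:
By the outcome, as a careful person would: the job done as asked, in the order asked, and still so for the second after the job is handed in, with the robot touching nothing.
It also fails if it takes over 48 s, if anything falls off the work surface, if the arm or the gripper's body presses on something with over 40 N, if the wrist force passes 120 N, or if a joint passes its speed limit or range.

## Robot

A 7-joint arm with a two-finger parallel gripper is mounted at the origin on the work surface. World frame = base frame: x ahead of the robot, y to its left, z up, the work surface at z = 0. Lengths are in m, angles in rad, forces in N, time in s.
With the tool pointing down it reaches from about 0.425 to 0.95 m from the base axis. Payload 4.7 kg.
Tool frame: the origin (TCP) lies on the centre line of the jaws, within the pads' length; the fingertips stand robot.nose_length ahead of it and the grasp point (between the pads) lies 8 mm behind it (robot.nose_length is the distance from the TCP to the fingertips, in m); z points along the fingers, x is the direction in which the jaws open and shut, and the axes are right-handed (so a half turn about z gives the same grasp; the last joint's range is limited). The gripper opens to 85 mm and grips with 20 to 120 N. Pads are 22 mm wide; open, the fingers measure 114 mm over their backs; the gripper's body (76 mm by 85 mm) begins 54 mm behind the grasp point. The pads swing forward as they close: fully open they stand 13 mm farther back than shut.
Start: joints at [1.216, 0.469, -0.049, 1.532, 0.024, 1.141, -0.082], TCP at [0.216, -0.639, 0.242] pointing down, gripper open.
Joint ranges: [-2.59, 2.59], [-0.33, 1.99], [-1.39, 1.29], [0.1, 2.45], [-1.04, 4.18], [0.21, 1.99], [-2.66, 2.66]. Speed limits (rad/s): [2.57, 2.57, 3.14, 3.14, 3.14, 3.14, 3.14].

## Interface

Orientations are given as [roll, pitch, yaw] about the fixed x, y, z axes, in that order (R = Rz(yaw) Ry(pitch) Rx(roll)).
In Python, from plant import robot gives the robot as it stands. Calls block until the motion is done:
- robot.goto(position, orientation): joint-space move of the TCP to a pose.
- robot.move_straight(position, vel=0.15, attitude=None, contact_N=None): straight line of the TCP; attitude=None keeps the orientation; vel is the mean speed in m/s. With contact_N (N) it stops when the force on the tool has changed by that much, and returns True; else False.
- robot.move_joints(angles): joint-space move.
- robot.grip(opening, strength=None): opening from 0.0 (shut) to 1.0 (fully open); strength is the grip in N (None keeps the last); returns when the fingers have stopped.
- robot.sleep(seconds).
- robot.inverse_kinematics(position, orientation): joint angles nearest the present ones, or None.
- robot.sense(): the state.
- robot.grab_frame(name): name is "side" or "top" or "wrist"; returns a dict with "image" (420x560x3 uint8, red, green, blue), "range_z" (420x560 float32, m along the optical axis (not along the pixel's ray), 0 where there is no reading), "fx", "fy", "cx", "cy" (pixels), "R" (3x3) and "t" (3): a world point X has camera coordinates R X + t. Camera axes: x right, y down, z forward; pixel columns grow to the right and rows downward; lengths in m; the calibration is good to about 2 mm. A picture is of the moment at which its call begins.
A pose or a line that the arm cannot do raises robot.IKError and nothing moves.
- robot.close_job(): hands the job in, once; it reports no verdict.
The state is a dict: "t": time; "joint_pos": joint angles; "joint_velocities": joint speeds; "effort": joint torques, N m; "tcp_pos": TCP position; "tcp_rot": TCP orientation; "wrist_force": force on the tool from outside, world axes, zero at the start; "torque": the same for the moment, N m; "opening": opening from 0.0 (shut) to 1.0 (fully open).
Only numpy, scipy, OpenCV 4.12 (cv2) and the standard library are available. Lean on these libraries where they do the work, as an engineer would, in place of code of your own. Each camera call takes 0.05 s, during which the arm holds its last target. There are 200 camera calls.

## Working session

There is one attempt and no reset: what is moved stays moved. The work goes in short steps, each a Python script; the robot and the scene stay as the last script left them, time stands still between calls to the robot, and variables do not carry over. Pictures are saved under pics/ and viewed, on a budget of 10 in all, crops included, one or two more only if the job needs it, and the job is handed in when it is done.

```bash
ls; mkdir -p pics; cat > h.py <<'E'
import numpy as np, cv2
from plant import robot
def save(f,name,crop=None,s=1):
    im=f["image"][:,:,::-1]
    if crop: r0,r1,c0,c1=crop; im=im[r0:r1,c0:c1]
    cv2.imwrite("pics/"+name,cv2.resize(im,None,fx=s,fy=s,interpolation=cv2.INTER_CUBIC))
def world(f,u,v,z=None):
    """pixel -> world, by range, or by intersection with plane z"""
    R,t=np.array(f["R"]),np.array(f["t"])
    d=np.array([(u-f["cx"])/f["fx"],(v-f["cy"])/f["fy"],1.])
    C=-R.T@t; D=R.T@d
    k=f["range_z"][int(round(v)),int(round(u))] if z is None else (z-C[2])/D[2]
    return C+k*D
E
python3 - <<'E'
from h import *
import pickle
a=robot.grab_frame("top");b=robot.grab_frame("side")
pickle.dump((a,b),open("f0.pkl","wb"))
im=np.hstack([a["image"],b["image"]])
save(a,"top0.png",None,1.4);save(b,"side0.png",None,1.4)
print(robot.nose_length,robot.sense()["tcp_rot"],-a["R"].T@a["t"],-b["R"].T@b["t"])
E
```

```text
pics
0.011 [ 3.14151593e+00  1.79321895e-03 -1.24504039e+00] [0.52884358 0.10836941 0.78163845] [ 0.29348518 -0.40248882  0.7455058 ]
```

View pics/top0.png

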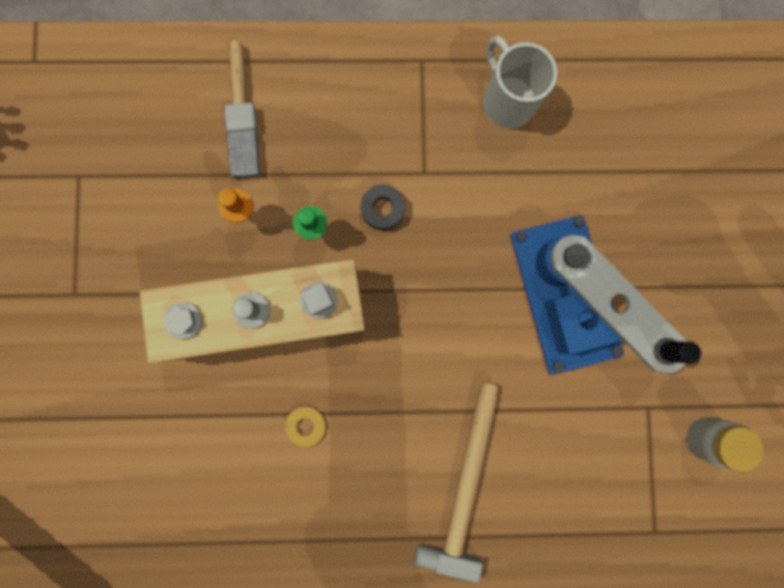

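View pics/side0.png

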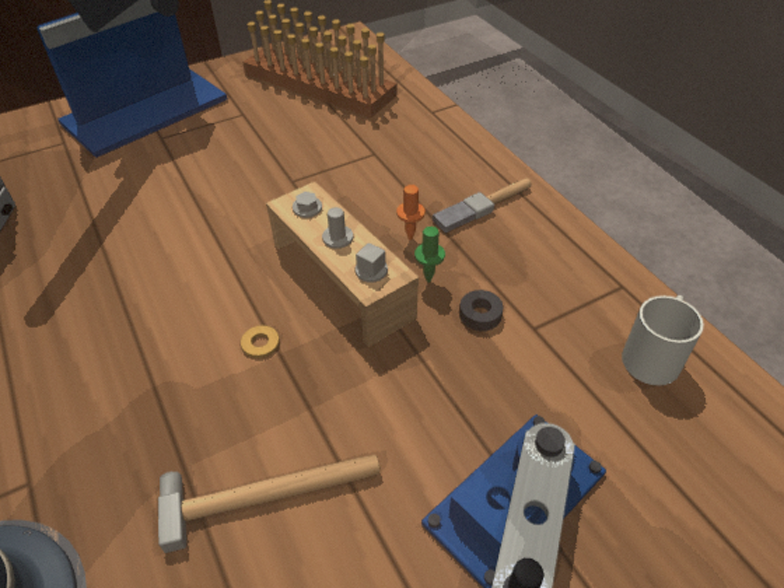

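Top view (at 1.4x) shows three pins in the rack: a flat hex-headed stub at (183,320), a slender round-headed pin at (247,309) and a thick square-headed pin at (318,298). The green (310,222) and orange (235,203) copies stand on the bench and are excluded by colour, so the middle one fits. Bender: pivot (577,257), arm hole (620,303), knob (688,352), base hole (587,320). I'll confirm in an enlarged crop.

```bash
python3 - <<'E'
from h import *
import pickle
a,b=pickle.load(open("f0.pkl","rb"))
s=3.2
A=cv2.resize(a["image"][180:265,95:265],None,fx=4,fy=4,interpolation=cv2.INTER_CUBIC)
B=cv2.resize(a["image"][150:275,360:510],None,fx=4,fy=4,interpolation=cv2.INTER_CUBIC)
A=np.pad(A,((0,500-A.shape[0]),(0,0),(0,0)))
im=np.hstack([A[:,200:400],B]);print(A.shape,im.shape)
cv2.imwrite("pics/crop0.png",im[:,:,::-1])
for n,u,v,z in [("pin",247,309,None),("hex",183,320,None),("sq",318,298,None),("rackedgeL",150,340,.09),("rackR",358,300,.09),("pivot",577,257,.085),("armhole",620,303,.074),("basehole",587,320,.06),("knob",688,352,.129)]:
    print(n,world(a,u/1.4,v/1.4,z).round(4))
for n,u,v,z in [("pin",336,212,None),("armhole",536,514,.074),("basehole",498,498,.06),("pivot",550,441,.085)]:
    print("side",n,world(b,u/1.4,v/1.4,z).round(4))
E
```

```text
(500, 680, 3) (500, 800, 3)
pin [0.5628 0.2581 0.1382]
hex [0.552  0.3416 0.1106]
sq [0.5755 0.1767 0.1253]
rackedgeL [0.5285 0.3891 0.09  ]
rackR [0.5748 0.1301 0.09  ]
pivot [ 0.6267 -0.1524  0.085 ]
armhole [ 0.5672 -0.2102  0.074 ]
basehole [ 0.546  -0.1713  0.06  ]
knob [ 0.5045 -0.2643  0.129 ]
side pin [0.5642 0.2601 0.1389]
side armhole [ 0.5651 -0.2149  0.074 ]
side basehole [ 0.5455 -0.176   0.06  ]
side pivot [ 0.6268 -0.1574  0.085 ]
```

View pics/crop0.png

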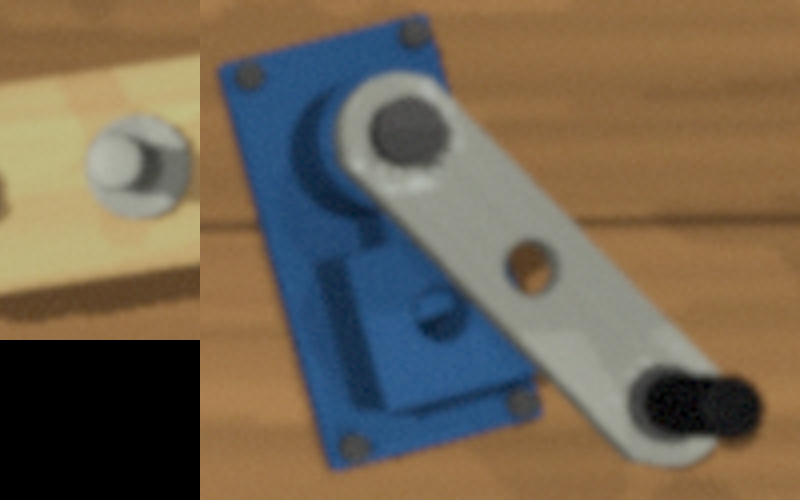

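The crop confirms it: the middle pin has a round, slender head. The base hole is at crop (440,313) and the arm hole at (531,266). The arm has to turn about 0.53 rad clockwise, and I'll grip the knob tangentially to do it.

```bash
cat >> h.py <<'E'
piv=np.array([.6267,-.155])
def kpose(a,z): # TCP pose over knob at arm angle a (direction from pivot = pi+a), jaws tangential
    return [piv[0]-.17*np.cos(a),piv[1]-.17*np.sin(a),z],[np.pi,0,a-np.pi/2]
E
python3 - <<'E'
from h import *
a=.75
p,o=kpose(a,.2); robot.goto(p,o)
p,o=kpose(a,.101)
print(robot.move_straight(p,vel=.15,contact_N=6), robot.sense()["tcp_pos"])
robot.grip(0,20); s=robot.sense(); print(s["opening"],s["wrist_force"].round(1))
for k in np.linspace(a,.228,6)[1:]:
    p,o=kpose(k,.101); robot.move_straight(p,vel=.1,attitude=o)
    print(k.round(3),robot.sense()["wrist_force"].round(1))
robot.sleep(.2);s=robot.sense();print(s["t"],s["tcp_pos"],s["opening"],s["wrist_force"].round(1))
a=robot.grab_frame("side");save(a,"side1.png",(240,420,270,470),4)
f=robot.grab_frame("top");import pickle;pickle.dump((f,a),open("f1.pkl","wb"))
E
```

```text
False [ 0.50290178 -0.27133123  0.10168677]
0.3207479087542575 [-0.5 -0.1  4.2]
0.646 [-1.6  0.3  4. ]
0.541 [-0.5 -0.9  4.8]
0.437 [-1.   0.8  6.4]
0.332 [-0.5  0.1  6.1]
0.228 [0.2 1.3 5.5]
5.0 [ 0.46176086 -0.19374668  0.10133485] 0.31738407444383326 [-1.7  1.2  6.6]
```

View pics/side1.png

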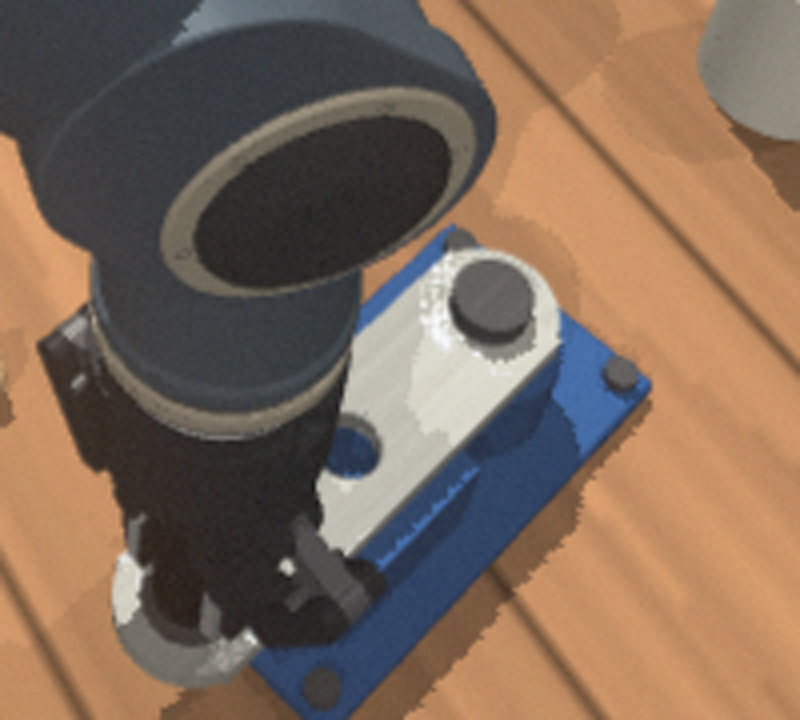

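The arm has swung over the base hole, seen at crop (355,447) with blue through it. I'll release, rise, and check the alignment with the wrist camera over the hole.

```bash
python3 - <<'E'
from h import *
import pickle
robot.grip(.75)
p,o=kpose(.228,.17); robot.move_straight(p,vel=.2)
robot.move_straight([.53,-.19,.26],vel=.25)
w=robot.grab_frame("wrist");save(w,"wrist2.png",None,1.4)
pickle.dump(w,open("w2.pkl","wb"));print(robot.sense()["t"],-w["R"].T@w["t"])
E
```

```text
6.6833 [ 0.60192607 -0.17466001  0.38965876]
```

View pics/wrist2.png

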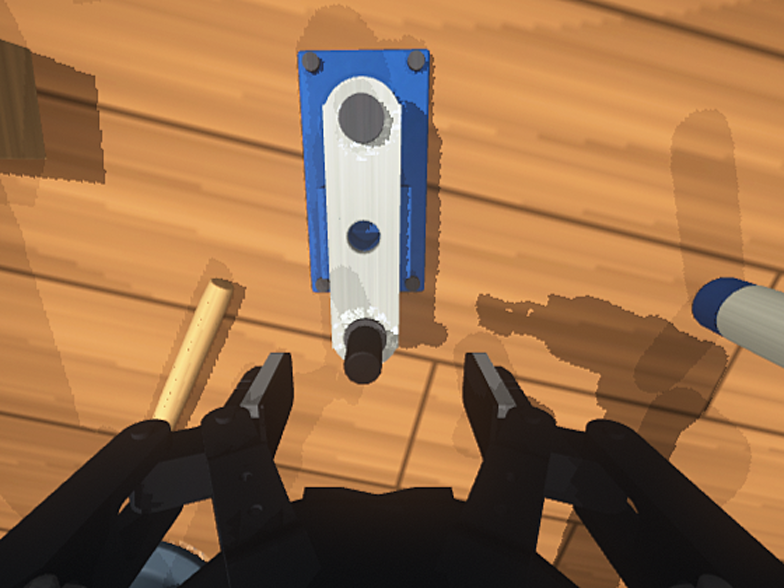

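Wrist view (1.4x): arm hole (364,236), pivot (361,118), knob (363,365). The post shows about equally on both sides of the arm. I'll take one enlarged crop for the exact numbers.

```bash
python3 - <<'E'
from h import *
import pickle
w=pickle.load(open("w2.pkl","rb"))
save(w,"crop2.png",(125,215,210,310),6.6)
for n,u,v,z in [("hole",364,236,.074),("pivot",361.5,118,.085),("knob",363.5,367,.129),("boltTL",312,62,.012),("boltTR",416,61,.012),("boltBL",323,285,.012),("boltBR",412,284,.012)]:
    print(n,world(w,u/1.4,v/1.4,z).round(4), world(w,u/1.4,v/1.4).round(4))
E
```

```text
hole [ 0.5471 -0.1757  0.074 ] [ 0.5367 -0.1759  0.014 ]
pivot [ 0.6291 -0.1562  0.085 ] [ 0.629  -0.1563  0.0861]
knob [ 0.4649 -0.1955  0.129 ] [ 0.4651 -0.1954  0.1294]
boltTL [ 0.6683 -0.1026  0.012 ] [ 0.6667 -0.1044  0.0211]
boltTR [ 0.6884 -0.1864  0.012 ] [ 0.6872 -0.1863  0.0172]
boltBL [ 0.4808 -0.1475  0.012 ] [ 0.4825 -0.1479  0.0174]
boltBR [ 0.5013 -0.2313  0.012 ] [ 0.5025 -0.2306  0.0166]
```

View pics/crop2.png

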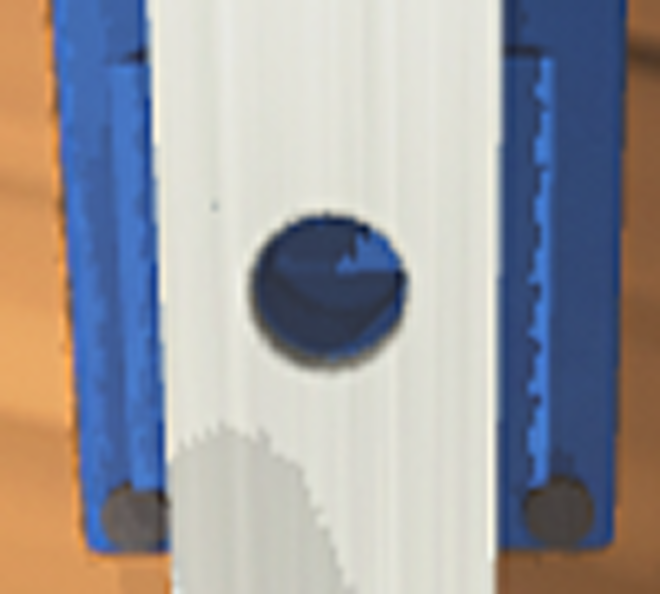

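The bolt-pattern axis is at 13.4° and the arm at 13.5°, and the hole is less than 1 mm off the base midline, so they are aligned. Next I'll refine the pin head position with the wrist range image and grip it with the jaws across the rack.

```bash
python3 - <<'E'
from h import *
o=[np.pi,0,.14]
robot.goto([.57,.2,.26],o)
w=robot.grab_frame("wrist")
v,u=np.mgrid[:420,:560]; k=w["range_z"]
P=(np.stack([(u-w["cx"])/w["fx"]*k,(v-w["cy"])/w["fy"]*k,k],-1)-w["t"])@w["R"]
m=(k>0)&(P[...,2]>.133)&(P[...,2]<.147)&(np.hypot(P[...,0]-.5635,P[...,1]-.259)<.03)
q=P[m]; c=(q.min(0)+q.max(0))/2; print(m.sum(),q.mean(0),c,np.ptp(q,axis=0))
p=q.mean(0)
assert np.hypot(p[0]-.5635,p[1]-.259)<.008 and m.sum()>50
robot.grip(.75)
robot.move_straight([p[0],p[1],.19],vel=.2)
print(robot.move_straight([p[0],p[1],.116],vel=.1,contact_N=5))
robot.grip(0,60);s=robot.sense();print(s["opening"],s["tcp_pos"],s["wrist_force"].round(1),s["t"])
robot.move_straight([p[0],p[1],.20],vel=.12);s=robot.sense();print(s["opening"],s["wrist_force"].round(1),s["t"])
w=robot.grab_frame("wrist");save(w,"wrist3.png",None,1.4)
import pickle;pickle.dump(robot.grab_frame("side"),open("s3.pkl","wb"))
E
```

```text
629 [0.56361799 0.2609911  0.14027814] [0.56369628 0.26084598 0.13949772] [0.02305218 0.02310112 0.00570421]
False
0.25842804066456737 [0.56374233 0.26115331 0.11673345] [-2.  -0.6  4.9] 10.3667
0.2645542135466253 [ 0.1  0.3 -3.6] 11.2167
```

View pics/wrist3.png

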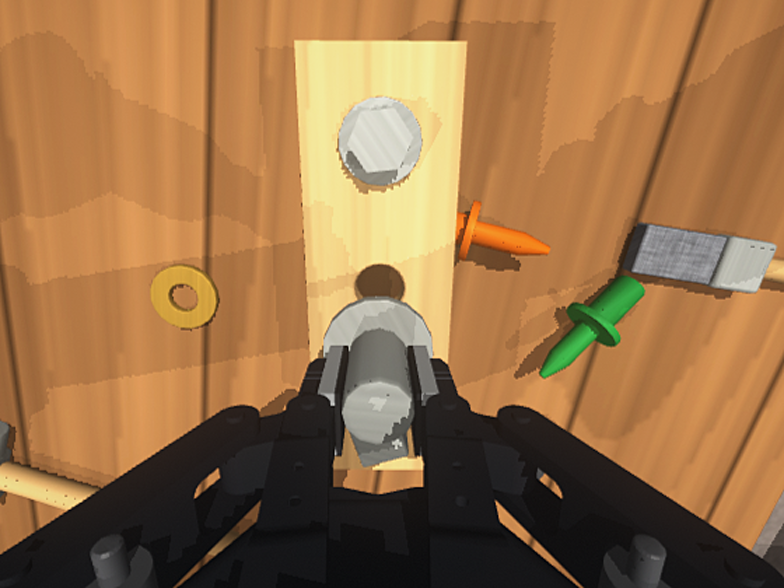

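The pin is held and out of the rack: its hole at (380,283) is empty, the head is at (377,410) and the collar is between the pads. The orange and green copies now lie on the bench at (505,235) and (590,325), though they stood upright in the first picture. I'll check later when they fell. Next I'll carry the pin over high and hover above the holes.

```bash
cat >> h.py <<'E'
H=np.array([.5465,-.1752]); OH=[np.pi,0,-1.335]
E
python3 - <<'E'
from h import *
import pickle
robot.move_straight([.5637,.261,.26],vel=.2)
robot.goto([*H,.26],OH)
robot.move_straight([*H,.195],vel=.15);robot.sleep(.2)
s=robot.sense();print(s["t"],s["opening"],s["tcp_pos"],s["wrist_force"].round(1))
b=robot.grab_frame("side");w=robot.grab_frame("wrist");t=robot.grab_frame("top")
pickle.dump((b,w,t),open("f4.pkl","wb"))
def pr(f,X):
    c=f["R"]@np.array(X)+f["t"]; return (c[0]/c[2]*f["fx"]+f["cx"],c[1]/c[2]*f["fy"]+f["cy"])
for f,n in((b,"side"),(w,"wrist")):
    print(n,"hole",np.round(pr(f,[*H,.074]),1),"tip",np.round(pr(f,[*H,.112]),1),"shank top",np.round(pr(f,[*H,.168]),1))
B=cv2.resize(b["image"][270:420,330:430],None,fx=4,fy=4,interpolation=cv2.INTER_CUBIC)
W=cv2.resize(w["image"][150:300,215:315],None,fx=4,fy=4,interpolation=cv2.INTER_CUBIC)
cv2.imwrite("pics/hover.png",np.hstack([B,W])[:,:,::-1])
E
```

```text
14.1583 0.26284473408407544 [ 0.54737271 -0.17526659  0.19633181] [ 0.  -0.3 -2.8]
side hole [356.9 350.9] tip [359.8 339.1] shank top [364.6 319.9]
wrist hole [267.7 204.9] tip [267.4 218.5] shank top [266.7 248.9]
```

View pics/hover.png

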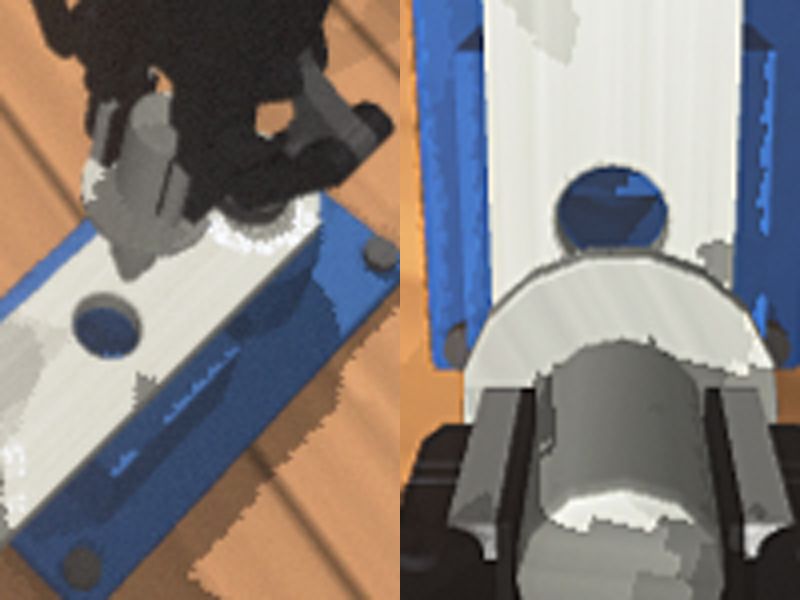

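Hover crop: side view has the tip at about (124,278) and the hole at (107,327). Wrist view has the hole at (612,212), the collar centred on column 621 and its far edge at row 256. I'll take the pin-to-hole offset within each camera so the calibration bias cancels.

```bash
python3 - <<'E'
from h import *
import pickle
b,w,t=pickle.load(open("f4.pkl","rb"))
z=.1963+.0013  # head centre
d=np.array([.973,.23])
hs=world(b,330+107/4,270+327/4,.074)[:2]; ps=world(b,330+124/4,270+278/4,z-.084)[:2]
hw=world(w,215+212/4,150+212/4,.074)[:2]; pw=world(w,215+221/4,150+256/4,z-.022)[:2]-.023*d
print("side hole",hs,"tip",ps,"rel",ps-hs);print("wrist hole",hw,"collar",pw,"rel",pw-hw)
f1=pickle.load(open("f1.pkl","rb"))[0]["image"]; f0=pickle.load(open("f0.pkl","rb"))[0]["image"]
g=lambda f:((f[...,1]>1.6*f[...,0].astype(float))&(f[...,1]>1.6*f[...,2].astype(float)))
for f in (f0,f1,t["image"]): m=g(f); print("green px",m.sum(),np.argwhere(m).mean(0) if m.any() else None)
E
```

```text
side hole [ 0.54543061 -0.17624228] tip [ 0.54694196 -0.17714047] rel [ 0.00151136 -0.00089818]
wrist hole [ 0.54828925 -0.17510123] collar [ 0.54858346 -0.17677332] rel [ 0.0002942  -0.00167209]
green px 428 [159.42056075 222.87149533]
green px 534 [131.7247191  200.70224719]
green px 535 [132.18691589 201.60186916]
```

The green copy had already fallen by t=5 s, while the robot was only at the bender on the other side, so it toppled without being touched. The pin needs a shift of about (-0.9, +1.3) mm. Inserting now with contact guarding.

```bash
python3 - <<'E'
from h import *
x,y=.5458,-.1740
robot.move_straight([x,y,.19],vel=.05)
def st(n,c=None):
    s=robot.sense();print(n,c,s["tcp_pos"].round(4),s["wrist_force"].round(1),round(s["opening"],3),round(s["t"],2))
st("hover")
c=robot.move_straight([x,y,.125],vel=.06,contact_N=10);st("mid",c)
if not c:
    c=robot.move_straight([x,y,.1],vel=.03,contact_N=8);st("seat",c)
b=robot.grab_frame("side");w=robot.grab_frame("wrist")
B=cv2.resize(b["image"][270:420,330:430],None,fx=4,fy=4,interpolation=cv2.INTER_CUBIC)
W=cv2.resize(w["image"][150:300,215:315],None,fx=4,fy=4,interpolation=cv2.INTER_CUBIC)
cv2.imwrite("pics/ins.png",np.hstack([B,W])[:,:,::-1])
E
```

```text
hover None [ 0.5454 -0.1738  0.1895] [ 0.2  0.3 -3.4] 0.265 14.56
mid False [ 0.5462 -0.1741  0.1255] [-0.5 -0.5 -2.2] 0.266 15.79
seat True [ 0.5454 -0.1739  0.1007] [-0.8  0.3  5.5] 0.265 16.56
```

View pics/ins.png

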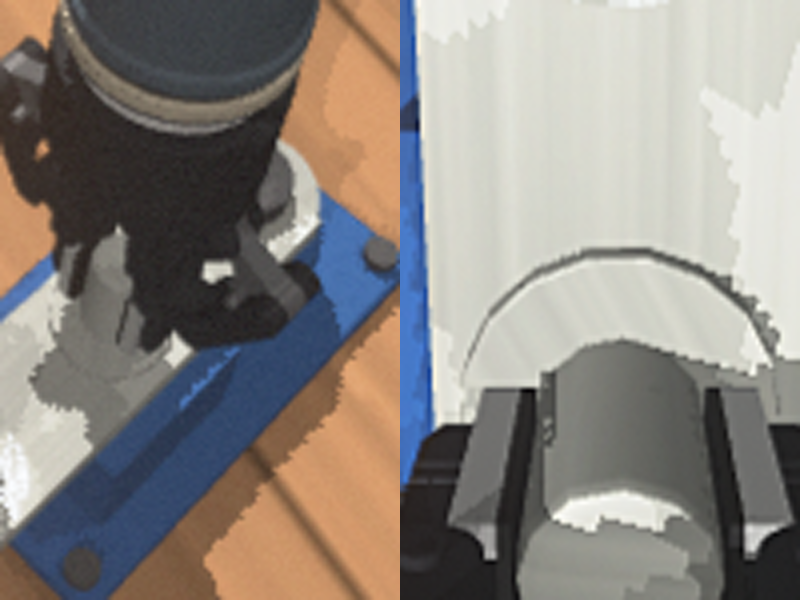

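The contact came at the predicted seating height of 0.1007 m, and the collar lies on the arm with no gap. I'll release, retreat and check.

```bash
python3 - <<'E'
from h import *
robot.grip(.75)
robot.move_straight([.5458,-.1740,.2],vel=.1)
robot.move_straight([.50,-.19,.28],vel=.25);robot.sleep(.3)
w=robot.grab_frame("wrist")
v,u=np.mgrid[:420,:560]; k=w["range_z"]
P=(np.stack([(u-w["cx"])/w["fx"]*k,(v-w["cy"])/w["fy"]*k,k],-1)-w["t"])@w["R"]
r=np.hypot(P[...,0]-.546,P[...,1]+.175)
q=P[(k>0)&(r<.03)&(P[...,2]>.11)];print("head top",q.mean(0),np.median(q[:,2]))
q=P[(k>0)&(r>.016)&(r<.021)];print("collar z",np.percentile(q[:,2],[10,50,90]))
q=P[(k>0)&(r>.026)&(r<.03)];print("ring z",np.percentile(q[:,2],[50]))
save(w,"final.png",(60,300,130,400),2.5);print(robot.sense()["t"],robot.sense()["wrist_force"].round(1))
E
```

```text
head top [ 0.52604413 -0.17504809  0.29374723] 0.36451658793083386
collar z [0.07963667 0.08067792 0.08163727]
ring z [0.3643039]
19.1667 [-0.1  0.7 -0.4]
```

View pics/final.png

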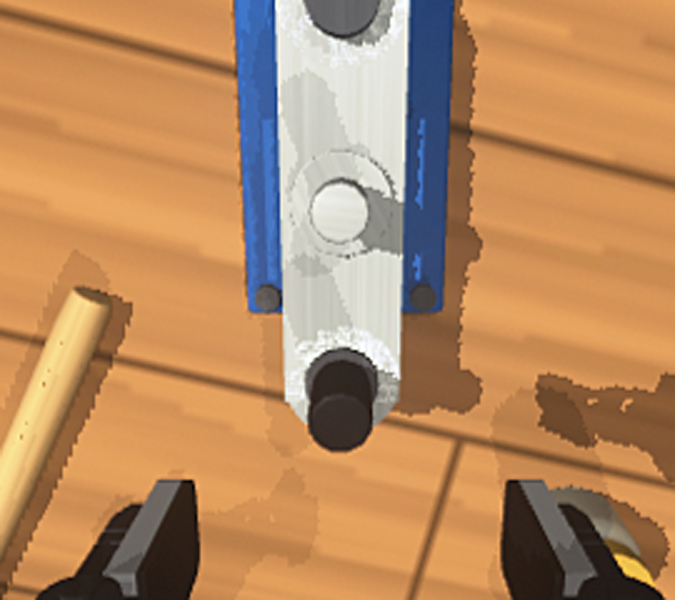

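The pin stands upright with its head at (340,211). The collar lies flat on the arm, with its top at 0.0807 m against the 0.080 m expected, and the gripper is clear.

```bash
python3 -c "
from plant import robot
robot.close_job()"
```

```text
the job is handed in; nothing more can be done
```

The job is done and handed in at about 19 s of robot time. I swung the bender's arm round by its knob, took the round-headed pin from the middle hole of the rack, put it down through both holes and let go.

**Checks that passed**
- **Alignment:** before the pin went in, the arm's direction and the base's bolt pattern agreed to about 0.1°. The arm hole was less than 1 mm off the base's midline.
- **Seating:** the pin stopped at exactly the height expected, with a gentle contact of about 8 N.
- **After release:** the collar's top measured 0.0807 m (0.080 m expected) and varied only about 2 mm across. In the last picture the pin is upright, the arm is still in line and the gripper is clear.

**Checks that failed or disagreed**
- In the last range check, the head-top and arm-surface readings were spoilt by gripper pixels in view. I relied on the collar reading and the picture instead.
- The side and wrist cameras differed by up to about 3 mm on the arm hole's position, so I lined up the pin using its offset from the hole within each camera.
- The green and orange pins stood upright at first and now lie on the bench. The green one had already fallen by t = 5 s, before the robot went near the rack; I didn't check when the orange one fell.

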